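# Free a sagging gate bolt on a bench test cage

### The arm

A 7-joint arm with a two-finger parallel gripper is mounted at the origin on the work surface. World frame = base frame: x ahead of the robot, y to its left, z up, the work surface at z = 0. Lengths are in m, angles in rad, forces in N, time in s.
With the tool pointing down it reaches from about 0.425 to 0.875 m from the base axis. Payload 4.7 kg.
Tool frame: the origin (TCP) lies on the centre line of the jaws, within the pads' length; the fingertips stand 17 mm ahead of it and the grasp point (between the pads) lies 2 mm behind it; z points along the fingers, y is the line along which they close (so a half turn about z gives the same grasp; the last joint's range is limited). The gripper opens to 87 mm and grips with 3 to 60 N. Pads are 19 mm wide; open, the fingers measure 117 mm over their backs; the gripper's body (75 mm by 190 mm) begins 51 mm behind the grasp point.
Start: joints at [-1.211, 0.321, -0.07, 1.45, 0.023, 1.371, -0.057], TCP at [0.22, 0.612, 0.24] pointing down, gripper open.
Joint ranges: [-2.86, 2.86], [-0.3, 2.09], [-1.38, 1.24], [0.06, 2.45], [-1.56, 4.7], [0.09, 2.05], [-2.69, 2.69]. Speed limits (rad/s): [2.57, 2.57, 3.14, 3.14, 3.14, 3.14, 3.14].

### API

Orientations are given as [roll, pitch, yaw] about the fixed x, y, z axes, in that order (R = Rz(yaw) Ry(pitch) Rx(roll)).
In Python, from workcell import env, imaging, hand_in gives the robot as it stands.
- The arm moves only by the tool carry_out, never from a script. Its argument "deltas" is one flat list of numbers, 5 for each row, row after row: the shift along the world's x, y, z in mm, then the turn about the world's z in rad, then the finger opening in mm, from 0 to 87. A call has 1 to 5 rows; each row shifts and turns the commanded pose from where the row before left it; what a row does not reach is not made up. A row lasts 1/8 s, in which the tool goes at most 62.5 mm and 10.7 degrees, less where a joint would pass 70% of its speed; a pose out of reach is approached as far as the arm can. A call with a gripper value outside its range is refused whole. The fingers move at their own pace and stop on an object; "force" is the grip in N (left out, the last holds). Time passes only in rows, so rows that do not move let the fingers close. It gives the time, the measured TCP pose, the force, the opening and the grip force at its end, in the units of the state.
- env.get_obs(): the state, without advancing time (a new reading comes with each control period).
- imaging.read_camera(name): name is "scene" or "top" or "wrist"; returns a dict with "color" (384x512x3 uint8, blue, green, red), "range_z" (384x512 float32, m along the optical axis (not along the pixel's ray), 0 where there is no reading), "intrinsics" (3x3 intrinsics, pixels), "rvec" (rotation vector, rad) and "tvec" (3), from world to camera coordinates, as OpenCV has them. Camera axes: x right, y down, z forward; pixel columns grow to the right and rows downward; lengths in m; the calibration is good to about 2 mm. A picture is of the moment at which its call begins.
- hand_in(): hands the job in; it is judged then, once.
The state is a dict: "clock": time; "joints": joint angles; "joint_velocities": joint speeds; "joint_torque": joint torques, N m; "eef_pos": TCP position; "eef_rot": TCP orientation; "ft_force": force on the tool from outside, world axes, zero at the start; "torque": the same for the moment, N m; "opening": opening from 0.0 (shut) to 1.0 (fully open); "grip_force": force on a finger pad.
Only numpy, scipy, OpenCV 4.12 (cv2) and the standard library are available. Lean on these libraries where they do the work, as an engineer would, in place of code of your own. Each camera call takes 0.05 s, during which the arm holds its last target. There are 200 camera calls.

### The job

Open the blue gate of the test cage on the bench: its bolt sags, so lift the bolt by its red knob until its nose clears the bent-up lip of the keeper and, keeping it up, slide it back out of the keeper, gently, without forcing it against the lip. Then pull the gate out towards the robot to about 25 degrees and keep holding it there with the bolt drawn back, because a spring shuts the gate: finish while holding, do not let go. Leave the multimeter, jar and adapter on the bench where they are and never swing the gate wide open.

Things in the scene. Friction and masses are not known exactly. Their poses are not given: they have to be found in the camera images.
- cage: Open-topped guard cage fixed to the bench, aluminium posts and clear panels, 330 wide (y) x 250 deep (x) x 150 high, a circuit board inside. Origin at bench level in the middle of the gate opening, in the plane of the gate. Its +x axis points into the cage, so its -x axis is the way the gate opens; +y points along the closed gate from the free edge towards the hinge; z up. Cage position and yaw vary
- gate: Blue framed clear gate in the front of the cage, 256 wide, 18 thick, top edge 150 above the bench. It hinges on an upright axis; its origin is on that axis at bench level, 130 from the cage origin along cage +y. Its axes match the cage's when shut and turn with it. Two dark wire staples over its top (30 wide across the gate, top 205 above the bench) guide the bolt, 72 and 238 from the hinge axis
- gate_hinge (a point): point on the upright hinge axis, at the height of the gate's top edge (150 above the bench)
- gate_swing (a joint): gate opening angle in rad: 0 shut, grows as the free edge swings out towards cage -x (clockwise seen from above), stop at 1.3. A spring pulls it shut with 0.4 Nm when shut, 0.58 Nm at 25 degrees (0.44 rad)
- bolt: Brass barrel bolt lying along the gate's top: rod 12 thick, 234 long, its axis 170 above the bench when sagging. Origin on the rod's axis under the knob, 175 from the hinge axis when the bolt is home; axes as the gate's. The nose at the outer end (98 to 109 from the origin along -y) hangs 12 below the rod, down behind the keeper's lip. 0.15 to 0.3 kg
- knob_grip (a point): Red upright knob standing on the bolt: round stem 16 diameter from 6 to 52 above the rod's axis, with a flat cap 24 diameter and 6 thick on top (to 58). This point is on the stem's axis, 32 above the rod's axis (202 above the bench when the bolt sags): the place to pinch it from above with the fingers across the gate; it may turn in the fingers
- bolt_draw (a joint): how far the bolt is drawn back along the gate towards the hinge (gate +y), in m: 0 home, stop at 0.036; friction about 2 N, no spring. Starts at 0 to 0.004. Sagging, the nose meets the lip after about 0.005. From 0.024 it is clear of the keeper and the gate is free to swing; 0.03 is a good place
- bolt_lift (a joint): how far the bolt is lifted in its loose guides, in m: 0 sagging (it drops back by its own weight), stop at 0.022. The nose clears the lip from 0.010; 0.015 to 0.018 is safe. Once the bolt is drawn clear the lift no longer matters
- keeper: Dark steel keeper on top of the cage's latch-side post (30 x 30, post top 150 above the bench), origin at the middle of the post top, 149 from the cage origin along cage -y; axes as the cage's. It has a bent-up lip on its gate side and, on its -x side, an upright cheek 46 high that keeps the bolt from swinging out until it is drawn
- keeper_lip (a point): middle of the top edge of the bent-up lip, 12 above the post top; the lip is 30 long (x), 4 thick and leans slightly away from the gate
- multimeter: bystander: yellow handheld meter lying on the bench, 85 x 160 x 36, origin under its centre; the gate would hit it if swung wide (beyond about 40 degrees)
- jar: bystander: clear jar with a blue cap, 60 diameter, 75 high, origin under its centre
- adapter: bystander: black plug adapter, 55 x 75 x 40, origin under its centre

How it is judged:
By the outcome, as a careful person would: the job done as asked, in the order asked, and still so for the second after the job is handed in, while the arm keeps its last pose, push and grip.
It also fails if it takes over 32 s, if anything falls off the work surface, if the arm or the gripper's body presses on something with over 40 N, if the wrist force passes 120 N, or if a joint passes its speed limit or range.

## Working session

There is one attempt and no reset: what is moved stays moved. The work goes in short steps, Python scripts to look and compute and a tool call to move; the robot and the scene stay as the last step left them, time stands still between calls to the robot, and variables do not carry over. Pictures are saved under pics/ and viewed, at most 10 in all, crops included, and the job is handed in when it is done.

Besides the shell and the picture viewer there is one more tool, called after "Call:" as name(argument=value, ...) on one line, values as JSON. carry_out: Moves the arm, as the interface text tells. Its arguments: {"type":"object","properties":{"deltas":{"type":"array","items":{"type":"number"}},"force":{"type":"number"}},"required":["deltas"]}

```bash
mkdir -p pics; cat > h.py <<'E'
import numpy as np, cv2
from workcell import env, imaging, hand_in
def cam(n,save=None):
    d=imaging.read_camera(n)
    if save: cv2.imwrite('pics/'+save,d['color'])
    R=cv2.Rodrigues(np.array(d['rvec'],float))[0]; t=np.array(d['tvec'],float).ravel(); K=np.array(d['intrinsics'])
    z=d['range_z']; v,u=np.mgrid[:z.shape[0],:z.shape[1]]
    P=np.stack([(u-K[0,2])/K[0,0]*z,(v-K[1,2])/K[1,1]*z,z],-1)
    W=(P-t)@R; W[z==0]=np.nan
    return d['color'],W,(R,t,K)
def redmask(c):
    h=cv2.cvtColor(c,cv2.COLOR_BGR2HSV)
    return ((h[...,0]<8)|(h[...,0]>172))&(h[...,1]>150)&(h[...,2]>60)
E
python3 - <<'E'
from h import *
ims=[]
for n in ['scene','top','wrist']:
    c,W,_=cam(n); ims.append(c)
    m=redmask(c); v,u=np.nonzero(m)
    print(n,m.sum(), (u.mean(),v.mean()) if m.any() else '')
    p=W[m]; p=p[~np.isnan(p[:,0])]; 
    if len(p): print(np.percentile(p,[5,50,95],axis=0).round(4)); q=p[p[:,2]>np.percentile(p[:,2],95)-.004]; print('cap',q.mean(0).round(4),len(q))
cv2.imwrite('pics/a.png',cv2.resize(np.vstack([np.hstack(ims[:2]),np.hstack([ims[2],ims[2]*0])]),(800,600)))
print(env.get_obs())
E
```

```text
scene 561 (np.float64(258.59893048128345), np.float64(75.43850267379679))
[[-0.2407 -0.1267  0.0408]
 [ 0.42    0.054   0.1265]
 [ 0.6344  0.8526  0.2295]]
cap [0.6029 0.0528 0.2292] 77
top 103 (np.float64(244.75728155339806), np.float64(206.46601941747574))
[[0.3806 0.0458 0.0365]
 [0.5977 0.0578 0.2269]
 [0.6101 0.1229 0.2312]]
cap [0.6024 0.0543 0.2295] 50
wrist 815 (np.float64(495.7656441717791), np.float64(137.1153374233129))
[[0.2466 0.823  0.0694]
 [0.2562 0.8279 0.0837]
 [0.269  0.8381 0.0885]]
cap [0.2584 0.8314 0.0872] 359
{'clock': 0.15, 'joints': array([-1.21087778,  0.32166063, -0.07009247,  1.45140489,  0.02263819,
        1.37075806, -0.05690215]), 'joint_velocities': array([ 2.08499006e-03, -1.21507216e-03,  8.31218522e-04, -3.74035595e-03,
        1.17294985e-03, -4.46794015e-05, -6.69415483e-04]), 'joint_torque': array([-1.74476927e-04, -4.91795826e+01, -4.04787445e-01, -3.12874889e+01,
       -6.39006123e-02,  4.04704793e-02,  1.12162020e-04]), 'eef_pos': array([0.22024798, 0.61114023, 0.23870258]), 'eef_rot': array([-3.14015292e+00,  1.19360446e-04,  2.79581159e+00]), 'ft_force': array([-0.4464734 ,  0.25320828,  0.73222613]), 'torque': array([ 0.00869942, -0.00130666,  0.02883222]), 'grip_force': 0.0, 'opening': 1.0001794752226147}
```

View pics/a.png

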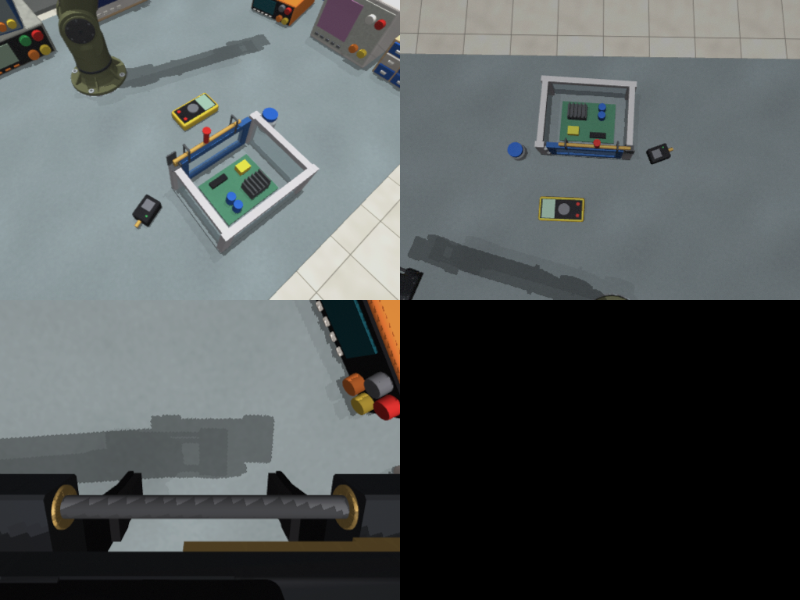

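The composite shows the cage with the red knob at about (207,133) in the scene view and (597,144) in the top view. The keeper is on the right in the top view, the hinge on the left. The meter lies in front, and the jar and adapter to the sides. Next I need the gate's direction.

```bash
python3 - <<'E'
from h import *
for n in ['scene','top']:
    c,W,_=cam(n)
    h=cv2.cvtColor(c,cv2.COLOR_BGR2HSV)
    near=(np.hypot(W[...,0]-.602,W[...,1]-.054)<.25)
    m=near&(h[...,0]>10)&(h[...,0]<24)&(h[...,1]>120)&(W[...,2]>.162)&(W[...,2]<.185)
    p=W[m]; q=p[:,:2].astype(np.float32)
    l=cv2.fitLine(q,cv2.DIST_HUBER,0,.001,.001).ravel(); s=(q-l[2:])@l[:2]
    print(n,'rod',m.sum(),l.round(4),'yawof +y',np.degrees(np.arctan2(-l[0],l[1])),(l[2:]+np.outer([s.min(),s.max()],l[:2])).round(4),p[:,2].mean())
    b=near&(h[...,0]>100)&(h[...,0]<125)&(h[...,1]>120)&(W[...,2]>.13)&(W[...,2]<.156)
    q=W[b][:,:2].astype(np.float32); l=cv2.fitLine(q,cv2.DIST_HUBER,0,.001,.001).ravel(); print('gate',b.sum(),l.round(4),np.degrees(np.arctan(-l[0]/l[1])),q[:,1].min(),q[:,1].max())
    a=near&(W[...,2]>.14)&(W[...,2]<.155)&(h[...,1]<50)&(h[...,2]>120)
    r=cv2.minAreaRect(W[a][:,:2].astype(np.float32)); print('frame',a.sum(),r)
c,W,_=cam('top')
m=(np.hypot(W[...,0]-.602,W[...,1]-.054)<.35)&(W[...,2]>.02)&(W[...,0]<.57)
for k in np.unique(cv2.connectedComponents(m.astype(np.uint8))[1])[1:]:
    q=W[cv2.connectedComponents(m.astype(np.uint8))[1]==k]
    if len(q)>50: print(q.min(0).round(3),q.max(0).round(3))
E
```

```text
scene rod 413 [0.0525 0.9986 0.6033 0.0381] yawof +y -3.0121858 [[ 0.5983 -0.0558]
 [ 0.6106  0.1777]] 0.17583565920271654
gate 757 [0.0561 0.9984 0.6097 0.0783] -3.2153294 -0.034703407 0.2202522
frame 2654 ((0.7187312245368958, 0.08959630876779556), (0.32830122113227844, 0.24948936700820923), 87.0357437133789)
top rod 269 [0.0516 0.9987 0.6005 0.0485] yawof +y -2.959689 [[ 0.5953 -0.0531]
 [ 0.6072  0.1769]] 0.1763817841450656
gate 370 [0.061  0.9981 0.5985 0.113 ] -3.497423 -0.03254578 0.22122163
frame 1517 ((0.7261401414871216, 0.09294916689395905), (0.2389383167028427, 0.3354811668395996), 0.9760387539863586)
[0.361 0.096 0.02 ] [0.449 0.258 0.052]
```

Call:
carry_out(deltas=[10, -15, 10, -0.03, 87, 20, -30, 20, -0.064, 87, 20, -30, 20, -0.064, 87, 20, -30, 10, -0.064, 87, 20, -30, 0, -0.064, 87])

```text
clock: 0.92
eef_pos: [0.3121, 0.4748, 0.3014]
eef_rot: [3.139, -0.0, 2.505]
ft_force: [0.4, 0.1, -0.0]
opening: 1.0
grip_force: 0.0
```

Call:
carry_out(deltas=[20, -30, 0, -0.064, 87, 20, -30, 0, -0.064, 87, 20, -30, 0, -0.064, 87, 20, -30, 0, -0.064, 87, 20, -30, 0, -0.064, 87])

```text
clock: 1.55
eef_pos: [0.4116, 0.3245, 0.2995]
eef_rot: [3.142, 0.0, 2.186]
ft_force: [0.2, -0.0, -0.4]
opening: 0.998
grip_force: 0.0
```

Call:
carry_out(deltas=[20, -30, 0, -0.064, 87, 20, -30, 0, -0.064, 87, 20, -30, 0, -0.064, 87, 20, -30, 0, -0.064, 87, 20, -30, 0, -0.064, 87])

```text
clock: 2.17
eef_pos: [0.5116, 0.1745, 0.2996]
eef_rot: [3.141, 0.0, 1.866]
ft_force: [0.7, 0.5, 0.0]
opening: 1.0
grip_force: 0.0
```

Call:
carry_out(deltas=[20, -30, 0, -0.064, 87, 20, -30, 0, -0.064, 87, 20, -30, 0, -0.064, 87, 10, -15, 0, -0.064, 87, 3, 12, 0, -0.032, 87])

```text
clock: 2.8
eef_pos: [0.5842, 0.0803, 0.2996]
eef_rot: [3.142, 0.001, 1.573]
ft_force: [-0.6, 1.3, 0.5]
opening: 0.998
grip_force: 0.0
```

Call:
carry_out(deltas=[10, -14, 0, -0.03, 87, 9, -13, 0, -0.025, 87, 0, 0, 0, 0, 87])

```text
clock: 3.18
eef_pos: [0.6029, 0.0538, 0.2996]
eef_rot: [3.141, 0.001, 1.523]
ft_force: [0.3, 0.1, -0.7]
opening: 0.996
grip_force: 0.0
```

```bash
python3 - <<'E'
from h import *
ims=[]
for n in ['wrist','scene']:
    c,W,_=cam(n,n+'1.png'); m=redmask(c)&(np.hypot(W[...,0]-.602,W[...,1]-.054)<.05); p=W[m]
    if len(p):
        print(n,len(p),p.mean(0)); q=p[p[:,2]>.224]; print('cap',len(q),q.mean(0),(q.min(0)+q.max(0))/2,q.max(0)-q.min(0))
    h=cv2.cvtColor(c,cv2.COLOR_BGR2HSV)
    r=(np.hypot(W[...,0]-.602,W[...,1]-.054)<.2)&(h[...,0]>10)&(h[...,0]<24)&(h[...,1]>120)&(W[...,2]>.16)&(W[...,2]<.185)
    if r.sum()>20:
        l=cv2.fitLine(W[r][:,:2].astype(np.float32),cv2.DIST_HUBER,0,.001,.001).ravel(); print('rod',r.sum(),l,W[r].max(0))
print(env.get_obs()['eef_pos'],env.get_obs()['eef_rot'])
E
```

```text
wrist 941 [0.60305231 0.05708528 0.22142985]
cap 773 [0.6029901  0.05609268 0.22755207] [0.60302906 0.05569934 0.22676879] [0.02214796 0.02230672 0.00545221]
rod 2122 [0.05575585 0.99844444 0.60496384 0.08934901] [0.61493459 0.17939318 0.17835374]
scene 130 [0.60490654 0.05111843 0.2158043 ]
cap 75 [0.60338546 0.05228449 0.2291035 ] [0.60272953 0.05256301 0.22786146] [0.02078706 0.0195397  0.00713992]
rod 371 [0.05951612 0.99822736 0.6032248  0.0405476 ] [0.6136075  0.17772343 0.18051613]
[0.60231849 0.05607716 0.29953433] [-3.14133260e+00 -1.25679504e-04  1.52581191e+00]
```

View pics/wrist1.png

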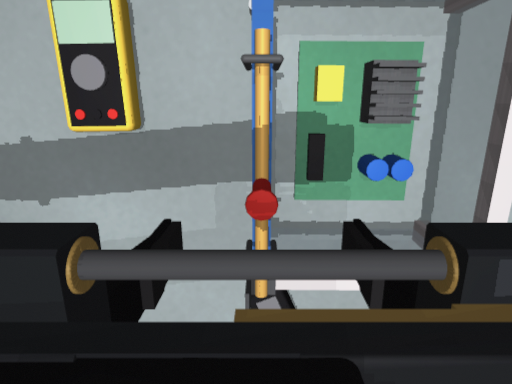

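The wrist view shows the cap at (262,205), centred between the open fingers, with the rod running along the gate. The cap measures (0.603, 0.0555, 0.228), as expected. Descending.

Call:
carry_out(deltas=[1, 0, -25, -0.005, 60, 0, 0, -25, 0, 60, 0, 0, -25, 0, 60, 0, 0, -15, 0, 60, 0, 0, -9, 0, 60], force=20)

```text
clock: 3.9
eef_pos: [0.6031, 0.057, 0.2001]
eef_rot: [-3.141, -0.0, 1.522]
ft_force: [0.5, -0.4, 0.1]
opening: 0.696
grip_force: 0.0
```

Call:
carry_out(deltas=[0, 0, 0, 0, 40, 0, 0, 0, 0, 26, 0, 0, 0, 0, 20, 0, 0, 0, 0, 14, 0, 0, 0, 0, 12])

```text
clock: 4.53
eef_pos: [0.6029, 0.0565, 0.2009]
eef_rot: [-3.141, -0.0, 1.522]
ft_force: [-2.8, 0.4, 2.2]
opening: 0.26
grip_force: 20.0
```

Call:
carry_out(deltas=[0, 0, 0, 0, 8, 0, 0, 0, 0, 6, 0, 0, 0, 0, 6], force=30)

```text
clock: 4.9
eef_pos: [0.6031, 0.0565, 0.2009]
eef_rot: [-3.141, -0.0, 1.522]
ft_force: [-3.4, -0.5, 4.2]
opening: 0.258
grip_force: 30.0
```

```bash
python3 - <<'E'
from h import *
a=cam('wrist')[0]; b=cam('scene')[0]
cv2.imwrite('pics/g.png',np.hstack([cv2.resize(a,(400,300)),cv2.resize(b[40:140,200:333],(400,300))]))
E
```

```text
(no output)
```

View pics/g.png

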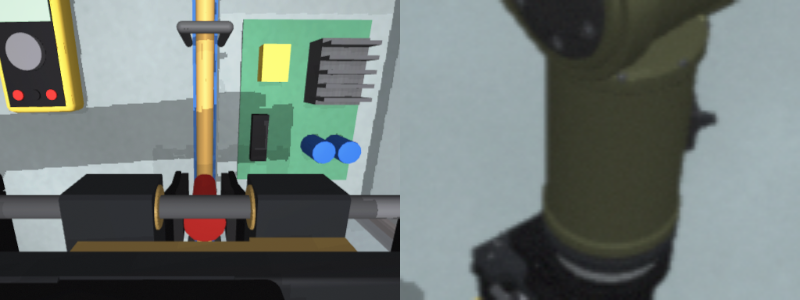

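The fingers stopped at 22.6 mm with an upward force. That means the pad tops caught the 24 mm cap instead of the 16 mm stem. I'll reopen, go 4 mm lower and close again.

Call:
carry_out(deltas=[0, 0, 0, 0, 36, 0, 0, 0, 0, 36, 0, -1, -2, 0, 36, 0, 0, -2, 0, 36, 0, 0, 0, 0, 36], force=20)

```text
clock: 5.62
eef_pos: [0.6032, 0.0555, 0.1962]
eef_rot: [-3.141, 0.0, 1.522]
ft_force: [-0.5, 0.2, -0.4]
opening: 0.411
grip_force: 0.0
```

Call:
carry_out(deltas=[0, 0, 0, 0, 24, 0, 0, 0, 0, 14, 0, 0, 0, 0, 10, 0, 0, 0, 0, 8, 0, 0, 0, 0, 8])

```text
clock: 6.25
eef_pos: [0.603, 0.0556, 0.1966]
eef_rot: [-3.141, 0.0, 1.522]
ft_force: [-4.2, 0.5, 2.5]
opening: 0.264
grip_force: 20.0
```

```bash
python3 - <<'E'
from h import *
a=cam('wrist')[0]; b=cam('scene')[0]
cv2.imwrite('pics/g2.png',np.hstack([cv2.resize(a[200:340,170:356],(400,300)),cv2.resize(b[130:205,215:315],(400,300),interpolation=cv2.INTER_CUBIC)]))
E
```

```text
(no output)
```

View pics/g2.png

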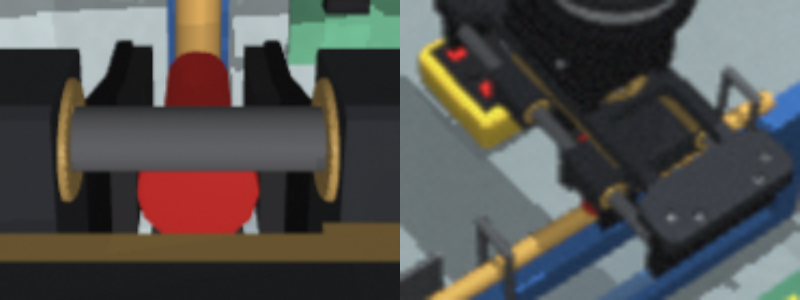

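In the crop the pad tips (inner edges at x≈153 and 246) stand clear of the stem (168–230), and the cap (138–258) is what they hold. The fingers can straddle the 12 mm rod, so I'll try about 10 mm lower. The body still clears the cap there.

Call:
carry_out(deltas=[0, 0, 0, 0, 36, 0, 0, 0, 0, 36, 0, 0, -5, 0, 36, 0, 0, -5, 0, 36, 0, 0, 0, 0, 24], force=15)

```text
clock: 6.98
eef_pos: [0.603, 0.0555, 0.1858]
eef_rot: [-3.141, 0.0, 1.522]
ft_force: [-0.2, 0.2, 0.4]
opening: 0.363
grip_force: 0.0
```

Call:
carry_out(deltas=[0, 0, 0, 0, 18, 0, 0, 0, 0, 14, 0, 0, 0, 0, 10, 0, 0, 0, 0, 10])

```text
clock: 7.48
eef_pos: [0.6029, 0.0556, 0.1867]
eef_rot: [-3.141, -0.0, 1.522]
ft_force: [-2.6, 0.0, 1.3]
opening: 0.18
grip_force: 15.0
```

15.7 mm: that's the stem. Firming the grip and lifting.

Call:
carry_out(deltas=[0, 0, 0, 0, 8, 0, 0, 4, 0, 8, 0, 0, 4, 0, 8, 0, 0, 4, 0, 8, 0, 0, 4, 0, 8], force=35)

```text
clock: 8.1
eef_pos: [0.6029, 0.0555, 0.2026]
eef_rot: [-3.141, 0.0, 1.522]
ft_force: [-2.6, -0.1, -3.9]
opening: 0.175
grip_force: 35.0
```

```bash
python3 - <<'E'
from h import *
c,W,_=cam('wrist')
m=redmask(c)&(np.hypot(W[...,0]-.603,W[...,1]-.055)<.03)
print(np.percentile(W[m][:,2],[50,90,99])); print(env.get_obs()['ft_force'],env.get_obs()['eef_pos'])
E
```

```text
[0.24318221 0.24408861 0.2712722 ]
[-3.87087084 -0.54767892 -1.95438441] [0.60308068 0.05552773 0.20317665]
```

The cap rose to 0.244, a lift of about 16 mm, and the bolt hangs free with only about 2–4 N on the tool. Drawing back.

Call:
carry_out(deltas=[0, 3, 0, 0, 8, 0.3, 4, 0, 0, 8, 0.2, 4, 0, 0, 8, 0.2, 4, 0, 0, 8, 0.2, 4, 0, 0, 8])

```text
clock: 8.78
eef_pos: [0.6041, 0.0749, 0.2024]
eef_rot: [-3.141, 0.0, 1.522]
ft_force: [-4.2, -1.4, -3.0]
opening: 0.174
grip_force: 35.0
```

Call:
carry_out(deltas=[0.2, 4, 0, 0, 8, 0.3, 4, 0, 0, 8, 0.1, 2, 0, 0, 8, 0, 0, 0, 0, 8])

```text
clock: 9.28
eef_pos: [0.6046, 0.0853, 0.2024]
eef_rot: [-3.141, -0.001, 1.523]
ft_force: [-4.8, 0.2, -2.6]
opening: 0.173
grip_force: 35.0
```

```bash
python3 - <<'E'
from h import *
c,W,_=cam('wrist')
m=redmask(c)&(np.hypot(W[...,0]-.603,W[...,1]-.085)<.03)
print(np.percentile(W[m][:,2],[50,90]),W[m].mean(0))
h=cv2.cvtColor(c,cv2.COLOR_BGR2HSV)
r=(np.hypot(W[...,0]-.602,W[...,1]-.1)<.2)&(h[...,0]>10)&(h[...,0]<24)&(h[...,1]>120)&(W[...,2]>.16)&(W[...,2]<.2)
print('rod end',W[r].max(0)) 
o=env.get_obs();print(o['ft_force'],o['eef_pos'])
E
```

```text
[0.24313662 0.24404699] [0.60476484 0.08989716 0.23506082]
rod end [0.61582823 0.20085988 0.19308377]
[-5.32499925  0.16828876 -2.89091729] [0.60460106 0.08532661 0.20248865]
```

Drawn about 30 mm with almost no sideways load. Now swinging along the arc (radius about 142 mm), turning the tool with the gate.

Call:
carry_out(deltas=[-6.2, 0.5, 0, -0.044, 8, -6.2, 0.8, 0, -0.044, 8, -6.1, 1.0, 0, -0.044, 8, 0, 0, 0, 0, 8])

```text
clock: 9.82
eef_pos: [0.5881, 0.0871, 0.2036]
eef_rot: [3.137, -0.002, 1.391]
ft_force: [1.9, -1.3, -2.4]
opening: 0.174
grip_force: 35.0
```

Call:
carry_out(deltas=[-6.1, 1.3, 0, -0.044, 8, -6, 1.6, 0, -0.044, 8, -5.9, 1.8, 0, -0.044, 8, -5.9, 2.1, 0, -0.044, 8])

```text
clock: 10.32
eef_pos: [0.5644, 0.0934, 0.2035]
eef_rot: [3.137, -0.002, 1.213]
ft_force: [3.1, -2.7, -1.8]
opening: 0.177
grip_force: 35.0
```

Call:
carry_out(deltas=[-5.8, 2.4, 0, -0.044, 8, -5.7, 2.6, 0, -0.044, 8, -5.6, 2.8, 0, -0.044, 8, 0, 0, 0, 0, 8, 0, 0, 0, 0, 8])

```text
clock: 10.95
eef_pos: [0.5467, 0.1012, 0.2032]
eef_rot: [3.139, -0.001, 1.082]
ft_force: [3.3, -2.2, -2.7]
opening: 0.179
grip_force: 35.0
```

```bash
python3 - <<'E'
from h import *
a,W,_=cam('wrist'); b,V,_=cam('top'); s,S,_=cam('scene')
for c,X in ((a,W),(b,V),(s,S)):
    h=cv2.cvtColor(c,cv2.COLOR_BGR2HSV)
    near=np.hypot(X[...,0]-.57,X[...,1]-.1)<.2
    for lo,hi,z0,z1 in ((10,24,.16,.2),(100,125,.12,.156)):
        r=near&(h[...,0]>lo)&(h[...,0]<hi)&(h[...,1]>120)&(X[...,2]>z0)&(X[...,2]<z1)
        if r.sum()<20: continue
        l=cv2.fitLine(X[r][:,:2].astype(np.float32),cv2.DIST_HUBER,0,.001,.001).ravel()
        print(lo,r.sum(),'open deg',np.degrees(np.arctan(l[0]/l[1]))-3.15,X[r].min(0),X[r].max(0))
m=redmask(a)&(W[...,2]>.2)&(W[...,2]<.26); print(W[m].mean(0))
o=env.get_obs();print(o['ft_force'],o['eef_pos'],o['clock'])
cv2.imwrite('pics/z.png',np.hstack([cv2.resize(a,(400,300)),cv2.resize(s[60:285,110:410],(400,300))]))
E
```

```text
10 4135 open deg 25.576473 [0.54442225 0.10275244 0.18618919] [0.60488286 0.20639681 0.19402112]
100 831 open deg 27.972643 [0.53297296 0.08654473 0.14763364] [0.61241467 0.21718824 0.15214854]
10 87 open deg 24.369177 [0.49183946 0.00546895 0.1801904 ] [0.60508232 0.21022284 0.19746976]
100 105 open deg 24.48589 [ 0.48482776 -0.00622646  0.12163523] [0.61643238 0.22346873 0.155796  ]
10 279 open deg 23.995216 [0.49409128 0.00200064 0.17495445] [0.60609011 0.20890904 0.19613891]
100 835 open deg 24.387373 [ 0.48450528 -0.00803308  0.12028598] [0.61577324 0.22430157 0.1556011 ]
[0.54812987 0.10471947 0.23862388]
[ 2.84399347 -1.29165293 -2.6256144 ] [0.5463011  0.10129257 0.20291959] 11.1
```

View pics/z.png

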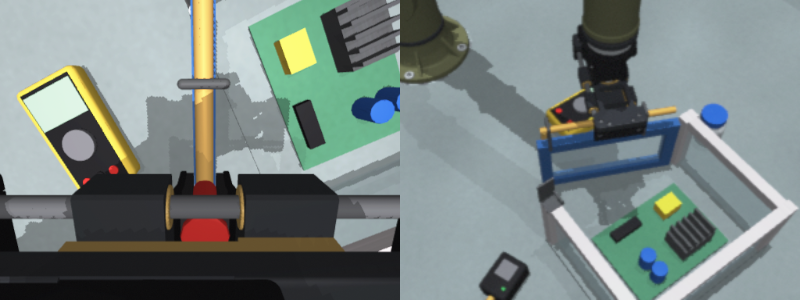

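The picture shows the gate swung out at about 24.5–25° (free edge at (540,135) in the right panel). The fingers still hold the knob, with the bolt drawn back and lifted, and the meter, jar and adapter have not moved. Handing in.

```bash
python3 -c "
from h import *
print(hand_in())"
```

```text
the job is handed in; nothing more can be done
None
```

I lifted the bolt about 16 mm, drew it back about 30 mm and swung the gate out to about 25°; the arm is still holding it there and the job is handed in, with no verdict returned.

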